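# Nest strap corner guards on their saddles

## Task

Load the two saddles with the strap corner guards, nested ridge over ridge: on the green saddle the short red guard first and the long yellow one over it, on the grey saddle the short blue guard first and the long white one over it. Each guard must sit fully down on what is beneath it, legs aligned with the saddle and centred along its ridge. Leave the fixings carton, the small white bottle and the brass nipple undisturbed.

Things in the scene. Friction and masses are not known exactly. Their poses are not given: they have to be found in the camera images.
- guard_red_mid (a point): Red plastic strap corner guard, short, 52 mm long: V of two legs at 90 deg, each 40 wide, 5 thick, ridge up, 57 wide, 32 high, square-cut ends (grip it across its length, on the end faces astride the ridge). Loose, 40-85 g. Point: half-way along, mid-plane of the V, 16 mm above the underside. y along the ridge, z up; same after a half turn. Starts on the black rubber disc.
- guard_yellow_mid (a point): Yellow plastic strap corner guard, long, 66 mm long: V of two legs at 90 deg, each 40 wide, 5 thick, ridge up, 57 wide, 32 high, square-cut ends (grip it across its length, on the end faces astride the ridge). Loose, 40-85 g. Point: half-way along, mid-plane of the V, 16 mm above the underside. y along the ridge, z up; same after a half turn. Starts on top of the fixings carton.
- guard_blue_mid (a point): Blue plastic strap corner guard, short, 52 mm long: V of two legs at 90 deg, each 40 wide, 5 thick, ridge up, 57 wide, 32 high, square-cut ends (grip it across its length, on the end faces astride the ridge). Loose, 40-85 g. Point: half-way along, mid-plane of the V, 16 mm above the underside. y along the ridge, z up; same after a half turn. Starts on the bench.
- guard_white_mid (a point): White plastic strap corner guard, long, 66 mm long: V of two legs at 90 deg, each 40 wide, 5 thick, ridge up, 57 wide, 32 high, square-cut ends (grip it across its length, on the end faces astride the ridge). Loose, 40-85 g. Point: half-way along, mid-plane of the V, 16 mm above the underside. y along the ridge, z up; same after a half turn. Starts on the bench.
- saddle_green: Green painted saddle, fixed: base plate 84x64x8 mm, post, and a 40 mm long angle ridge up, of the guards' V section, ridge 62 mm above the bench. Origin: centre of underside, on the bench; y along the ridge, z up. Each nested guard adds 7 mm: seated, a first guard's centre point is 53.1 mm above the origin (underside 37, ridge 69), a second's 60.1 mm (underside 44, ridge 76).
- saddle_grey: Grey painted saddle, fixed: base plate 84x64x8 mm, post, and a 40 mm long angle ridge up, of the guards' V section, ridge 62 mm above the bench. Origin: centre of underside, on the bench; y along the ridge, z up. Each nested guard adds 7 mm: seated, a first guard's centre point is 53.1 mm above the origin (underside 37, ridge 69), a second's 60.1 mm (underside 44, ridge 76).
- fixing_box: Small closed carton of fixings, blue with a white top, 75 (x) x 132 (y) x 66 (z) mm, loose, 0.4 kg; the yellow guard lies on it. Origin: centre of its underside; z up. Leave it where it is.
- rubber_disc: Flat black rubber disc, 138 mm across, 8 mm thick, fixed to the bench; the red guard lies on it. Origin: centre of its underside; z up.
- glue_mid (a point): Small white adhesive bottle, upright, 25 mm across, 80 mm high, loose. This point: its centre, 40 mm up; z up its axis. A bystander: leave it standing.
- nipple_mid (a point): Brass hose nipple lying on the bench, 46 x 24 x 21 mm, loose. This point: its centre, 10 mm up; x along it, z up. A bystander: leave it.

How it is judged:
By the outcome, as a careful person would: the job done as asked, in the order asked, and still so for the second after the job is handed in, with the robot touching nothing.
It also fails if it takes over 104 s, if anything falls off the work surface, if the arm or the gripper's body presses on something with over 40 N, if the wrist force passes 120 N, or if a joint passes its speed limit or range.

## Robot

A 6-joint arm with a two-finger parallel gripper is mounted at the origin on a cart in front of the work surface, level with it; the furniture and walls round the work are solid. World frame = base frame: x ahead of the robot, y to its left, z up, the work surface at z = 0. Lengths are in m, angles in rad, forces in N, time in s.
With the tool pointing down it reaches from about 0.4 to 0.825 m from the base axis. Payload 7 kg.
Tool frame: the origin (TCP) lies between the finger pads; the fingertips stand 8 mm ahead of it and the grasp point (between the pads) lies 11 mm behind it (arm.finger_overhang is the distance from the TCP to the fingertips, in m); z points along the fingers, y is the line along which they close (so a half turn about z gives the same grasp; the last joint's range is limited). The gripper opens to 88 mm and grips with 3 to 60 N. Pads are 19 mm wide; open, the fingers measure 130 mm over their backs; the gripper's body (78 mm by 193 mm) begins 47 mm behind the grasp point.
Start: joints at [0.288, 0.359, 0.012, 0, -1.224, -0.288], TCP at [0.675, -0, 0.235] pointing down, gripper open.
Joint ranges: [-3.07, 3.07], [-1.43, 2.12], [-1.02, 1.25], [-3.03, 1.67], [-3.05, -0], [-3.03, 3.03]. Speed limits (rad/s): [2.39, 2.39, 3.01, 3.14, 3.14, 3.14].

## Interface

Orientations are given as [roll, pitch, yaw] about the fixed x, y, z axes, in that order (R = Rz(yaw) Ry(pitch) Rx(roll)).
In Python, from station import arm gives the robot as it stands.
- The arm moves only by the tool move_arm, never from a script. Its argument "rows" is text: rows parted by semicolons, each of 7 numbers parted by spaces: the turn, a rotation vector about the tool's x, y, z in degrees, then the shift along the tool's x, y, z in m, then the finger opening in m, from 0 to 0.0876. A call has 1 to 8 rows; each row shifts and turns the commanded pose from where the row before left it, along the tool's axes as they then stand; what a row does not reach is not made up. A row lasts 1/8 s, in which the tool goes at most 62.5 mm and 10.7 degrees, less where a joint would pass 70% of its speed; a pose out of reach is approached as far as the arm can. A call is refused whole if a number of a shift passes 0.0625 or a number of a turn 10.7, either way. A call with a gripper value outside its range is refused whole. The fingers move at their own pace and stop on an object; "squeeze" is the grip in N (left out, the last holds). Time passes only in rows, so rows that do not move let the fingers close. It gives the time, the measured TCP pose, the force, the opening and the grip force at its end, in the units of the state.
- arm.get_state(): the state, without advancing time (a new reading comes with each control period).
- arm.grab_frame(name): name is "scene" or "side" or "wrist"; returns (picture, depth): 420x560x3 uint8, blue, green, red; 420x560 float32, m along the optical axis (not along the pixel's ray), 0 where there is no reading.
- arm.camera_model(name): a dict with "mtx" (3x3 intrinsics, pixels), "camera_from_world" (4x4, takes a point from world to camera coordinates); the wrist camera has in their place "mount" (4x4, takes a point from camera to tool coordinates, whose origin is the TCP and whose axes are the flange's). Camera axes: x right, y down, z forward; pixel columns grow to the right and rows downward; lengths in m; the calibration is good to about 2 mm. A picture is of the moment at which its call begins: read the wrist's pose just before it. camera_model takes no time and is no camera call.
- arm.job_done(): hands the job in; it is judged then, once.
The state is a dict: "t": time; "q": joint angles; "qd": joint speeds; "joint_efforts": joint torques, N m; "eef_pos": TCP position; "ee_rot": TCP orientation; "force": force on the tool from outside, world axes, zero at the start; "moment": the same for the moment, N m; "width": finger opening in m; "gripper_force": force on a finger pad.
Only numpy, scipy, OpenCV 4.12 (cv2) and the standard library are available. Lean on these libraries where they do the work, as an engineer would, in place of code of your own. Each camera call takes 0.05 s, during which the arm holds its last target. There are 200 camera calls.

## Working session

There is one attempt and no reset: what is moved stays moved. The work goes in short steps, Python scripts to look and compute and a tool call to move; the robot and the scene stay as the last step left them, time stands still between calls to the robot, and variables do not carry over. Pictures are saved under pics/ and viewed, at most 14 in all, crops included, and the job is handed in when it is done.

Besides the shell and the picture viewer there is one more tool, called after "Call:" by a JSON object that holds its "name" and its "arguments". move_arm: Moves the arm, as the interface text tells. Its arguments: {"type":"object","properties":{"rows":{"type":"string"},"squeeze":{"type":"number"}},"required":["rows"]}

```bash
ls; mkdir -p pics; cat > h.py <<'E'
import numpy as np,cv2
from station import arm
def cloud(name):
    s=arm.get_state(); im,d=arm.grab_frame(name); m=arm.camera_model(name)
    K=np.array(m["mtx"]); v,u=np.indices(d.shape)
    P=np.stack([(u-K[0,2])/K[0,0]*d,(v-K[1,2])/K[1,1]*d,d],-1)
    if name=="wrist":
        from scipy.spatial.transform import Rotation as R
        T=np.eye(4); r=np.array(s["ee_rot"]); T[:3,:3]=R.from_euler('xyz',r).as_matrix() if r.shape==(3,) else r
        T[:3,3]=s["eef_pos"]; T=T@np.array(m["mount"])
    else: T=np.linalg.inv(np.array(m["camera_from_world"]))
    W=P@T[:3,:3].T+T[:3,3]; W[d==0]=np.nan
    return im,d,W,T
E
python3 - <<'E'
from h import *
print(arm.get_state()); 
for n in("scene","side"):
    im,d,W,T=cloud(n); np.savez(n,im=im,W=W,T=T); cv2.imwrite(f"pics/{n}0.png",im); print(n,T[:3,3].round(3),(d==0).mean())
    print(arm.camera_model(n)["mtx"])
print(arm.camera_model("wrist"))
E
```

```text
pics
{'t': 0.0, 'q': array([ 2.88143339e-01,  3.59366224e-01,  1.10775523e-02, -3.51518657e-04,
       -1.22408073e+00, -2.88066522e-01]), 'qd': array([-0.00070427,  0.00103281,  0.00151925,  0.00038611, -0.00112556,
        0.0028793 ]), 'joint_efforts': array([-8.00930356e-04, -5.82726967e+01,  2.93058443e+01,  6.99745238e+00,
        6.93249181e-03, -2.06530804e-04]), 'eef_pos': array([6.74537646e-01, 7.78509571e-06, 2.33643916e-01]), 'ee_rot': array([ 3.13999050e+00, -1.30117246e-04, -1.57083912e+00]), 'force': array([ 0.55223439, -0.06351846,  0.92454291]), 'moment': array([-0.01321587,  0.00121891,  0.04499993]), 'gripper_force': 0.0, 'width': 0.08750965629749281}
scene [0.083 0.872 0.51 ] 0.004064625850340136
[[534.57702534   0.         285.0566132 ]
 [  0.         534.57702534 207.82467291]
 [  0.           0.           1.        ]]
side [0.271 0.749 0.572] 0.003915816326530612
[[464.81825413   0.         278.92979991]
 [  0.         464.81825413 212.94670082]
 [  0.           0.           1.        ]]
{'mtx': array([[334.59378598,   0.        , 284.55915274],
       [  0.        , 334.59378598, 208.21693228],
       [  0.        ,   0.        ,   1.        ]]), 'mount': array([[-6.27931720e-04, -9.67520433e-01, -2.52792045e-01,
         6.66725445e-02],
       [ 9.99999377e-01, -3.74130641e-04, -1.05205957e-03,
         9.11474521e-04],
       [ 9.23311878e-04, -2.52792548e-01,  9.67520065e-01,
        -1.51318578e-01],
       [ 0.00000000e+00,  0.00000000e+00,  0.00000000e+00,
         1.00000000e+00]])}
```

View pics/scene0.png

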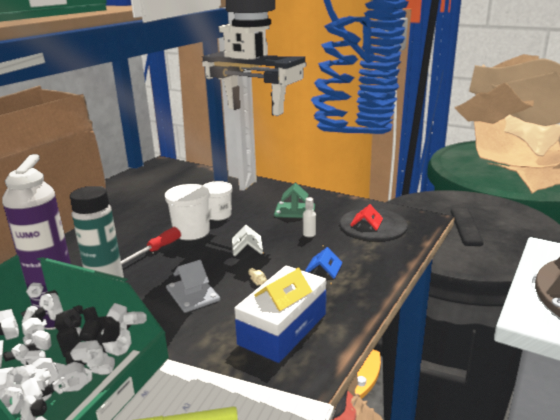

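View pics/side0.png

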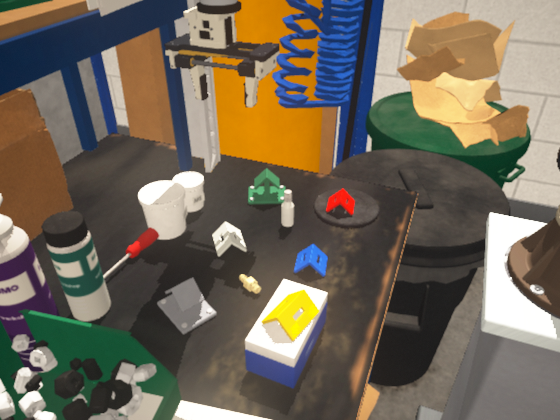

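The scene and side views show the red guard on the disc at (368,218), blue (323,262), yellow on the carton (285,290), white (247,240), green saddle (293,202) and grey saddle (192,287), scene-view pixels. The bottle is at (309,220) and the nipple at (258,277).

```bash
cat >> h.py <<'E'
def masks(im):
    hsv=cv2.cvtColor(im,cv2.COLOR_BGR2HSV); H,S,V=[hsv[...,i].astype(int) for i in range(3)]
    return dict(red=((H<6)|(H>174))&(S>150)&(V>60),yellow=(H>22)&(H<34)&(S>130)&(V>90),blue=(H>104)&(H<124)&(S>140)&(V>60),
      green=(H>65)&(H<95)&(S>80)&(V>40),white=(S<60)&(V>130),grey=(S<60)&(V>60)&(V<=185),brass=(H>10)&(H<28)&(S>40)&(S<170)&(V>130))
def report(im,W,boxes,zmin,tag=""):
    for k,(c,(x0,x1,y0,y1),zm) in boxes.items():
        m=masks(im)[c]&(W[...,2]>zm)&(W[...,0]>x0)&(W[...,0]<x1)&(W[...,1]>y0)&(W[...,1]<y1)
        m=cv2.morphologyEx(m.astype(np.uint8),cv2.MORPH_OPEN,np.ones((2,2)))>0
        n,l,st,ce=cv2.connectedComponentsWithStats(m.astype(np.uint8))
        if n<2: print(k,"none");continue
        P=W[m]; r=cv2.minAreaRect((P[:,:2]*1000).astype(np.float32))
        print(tag,k,len(P),"rect c",np.round(r[0],1),"wh",np.round(r[1],1),"ang",round(r[2],1),"z",np.percentile(P[:,2]*1000,[1,50,99]).round(1),"lo",np.percentile(P[:,:2],1,0).round(3),"hi",np.percentile(P[:,:2],99,0).round(3))
E
python3 - <<'E'
from h import *
px={"scene":dict(red=(368,215),blue=(318,262),yellow=(285,290),white=(247,238),green=(293,192),grey=(185,278),brass=(258,277),glue=(309,220),cup=(190,210),disc=(345,228)),
"side":dict(red=(342,202),blue=(308,260),yellow=(290,318),white=(228,236),green=(264,184),grey=(190,300),brass=(250,284),glue=(287,210),cup=(165,208))}
for n in px:
    f=np.load(n+".npz"); im,W=f["im"],f["W"]
    for k,(u,v) in px[n].items():
        print(n,k,np.nanmedian(W[v-3:v+4,u-3:u+4].reshape(-1,3),0).round(3))
    b=[.3,1,-.6,.6]
    report(im,W,{k:(k,b,.004) for k in("red","yellow","blue","green")},0,n)
E
```

```text
scene red [ 0.435 -0.036  0.034]
scene blue [0.448 0.161 0.024]
scene yellow [0.417 0.318 0.067]
scene white [0.601 0.152 0.029]
scene green [ 0.603 -0.028  0.053]
scene grey [0.595 0.334 0.046]
scene brass [0.52  0.239 0.016]
scene glue [0.526 0.044 0.037]
scene cup [0.722 0.166 0.066]
scene disc [ 0.474 -0.011  0.007]
scene red 728 rect c [598.9  82.7] wh [460.8  66.3] ang 40.9 z [nan nan nan] lo [nan nan] hi [nan nan]
scene yellow 1452 rect c [395.9 436.2] wh [277.5  70.1] ang 81.7 z [nan nan nan] lo [nan nan] hi [nan nan]
scene blue 14486 rect c [1563.5 -480.1] wh [ 401.3 2761.1] ang 49.6 z [nan nan nan] lo [nan nan] hi [nan nan]
scene green 10096 rect c [721.7 253.3] wh [352.8 736.7] ang 6.8 z [nan nan nan] lo [nan nan] hi [nan nan]
side red [ 0.438 -0.029  0.034]
side blue [0.448 0.16  0.029]
side yellow [0.415 0.344 0.087]
side white [0.609 0.15  0.029]
side green [ 0.609 -0.028  0.038]
side grey [0.585 0.327 0.041]
side brass [0.523 0.241 0.018]
side glue [0.529 0.047 0.041]
side cup [0.725 0.171 0.078]
side red 865 rect c [578.2  92.1] wh [482.   90.7] ang 49.4 z [nan nan nan] lo [nan nan] hi [nan nan]
side yellow 1327 rect c [404.6 335.3] wh [89.2 42.3] ang 45.7 z [nan nan nan] lo [nan nan] hi [nan nan]
side blue 12274 rect c [1308.  -617.6] wh [ 213.9 2714.4] ang 46.7 z [nan nan nan] lo [nan nan] hi [nan nan]
side green 8283 rect c [701.9 225.8] wh [315.8 651. ] ang 5.5 z [nan nan nan] lo [nan nan] hi [nan nan]
```

Call:
{"name": "move_arm", "arguments": {"rows": "0 0 0 -0.03 0.04 -0.015 0.0876;0 0 0 -0.03 0.04 -0.015 0.0876;0 0 0 -0.03 0.04 -0.015 0.0876;0 0 0 -0.03 0.035 0 0.0876;0 0 0 0 0 0 0.0876;0 0 0 0 0 0 0.0876"}}

```text
t: 0.85
eef_pos: [0.52, 0.1201, 0.2796]
ee_rot: [-3.141, 0.0, -1.57]
force: [-0.5, -0.3, 1.6]
width: 0.0874
gripper_force: 0.0
```

```bash
python3 - <<'E'
from h import *
print(arm.get_state()["eef_pos"],arm.get_state()["ee_rot"])
im,d,W,T=cloud("wrist"); np.savez("w1",im=im,W=W,T=T); cv2.imwrite("pics/w1.png",im)
b=lambda x,y,r=.07:(x-r,x+r,y-r,y+r)
report(im,W,dict(red=("red",b(.44,-.03),.004),blue=("blue",b(.45,.16),.004),yellow=("yellow",b(.415,.33),.06),white=("white",b(.61,.15),.004),green=("green",b(.61,-.03),.03),greenbase=("green",b(.61,-.03),.002),grey=("grey",b(.59,.33),.03),greybase=("grey",b(.59,.33),.002)),0)
E
```

```text
[0.52000509 0.12010345 0.27960742] [-3.14145777e+00  1.15908081e-05 -1.56996090e+00]
 red 2451 rect c [443.5 -47.4] wh [58.9 51.1] ang 11.0 z [nan nan nan] lo [nan nan] hi [nan nan]
 blue 1665 rect c [445.5 147. ] wh [56.2 61.3] ang 12.0 z [nan nan nan] lo [nan nan] hi [nan nan]
 yellow 34 rect c [470.3 196.1] wh [ 10.2 206.7] ang 20.9 z [ 71.4  75.4 365.1] lo [0.429 0.098] hi [0.503 0.294]
 white 10686 rect c [nan nan] wh [nan  0.] ang nan z [nan nan nan] lo [nan nan] hi [nan nan]
 green 2263 rect c [612.4 -41.5] wh [58.6 44.6] ang 24.7 z [nan nan nan] lo [nan nan] hi [nan nan]
 greenbase 4240 rect c [607.9 -38.8] wh [84.1 61. ] ang 25.1 z [nan nan nan] lo [nan nan] hi [nan nan]
 grey 902 rect c [557.3 221.8] wh [256.4  60.4] ang 66.6 z [nan nan nan] lo [nan nan] hi [nan nan]
 greybase 1875 rect c [554.3 228. ] wh [260.9  86.5] ang 62.3 z [nan nan nan] lo [nan nan] hi [nan nan]
```

View pics/w1.png

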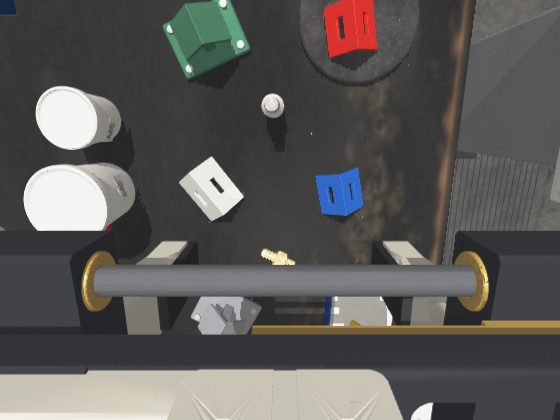

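The wrist view shows red (350,28), blue (340,192), white (212,188), the green saddle (207,40), bottle (273,105), nipple (278,257). Yellow and grey are hidden by the gripper, so I move +y.

Call:
{"name": "move_arm", "arguments": {"rows": "0 0 0 -0.045 0 0 0.0876;0 0 0 -0.045 0 0 0.0876;0 0 0 -0.045 0 0 0.0876;0 0 0 -0.045 0 0 0.0876;0 0 0 0 0 0 0.0876;0 0 0 0 0 0 0.0876"}}

```text
t: 1.65
eef_pos: [0.5205, 0.2993, 0.2786]
ee_rot: [3.14, -0.001, -1.572]
force: [0.4, -0.0, -0.6]
width: 0.0876
gripper_force: 0.0
```

```bash
cat >> h.py <<'E'
def vfit(W,m,flip=None,tag="",vert=True):
    """fit two leg planes; print ridge line, yaw (deg, mod 180), centre along the ridge, ridge z"""
    m=cv2.erode(m.astype(np.uint8),np.ones((2,2)))>0; m&=np.isfinite(W[...,2])
    n,l,st,ce=cv2.connectedComponentsWithStats(m.astype(np.uint8)); m=l==1+np.argmax(st[1:,4])
    P=W[m]*1000; r=cv2.minAreaRect(P[:,:2].astype(np.float32)); c=np.array(r[0]); best=None
    for a in np.radians(r[2]+np.array([0,90])):   # ridge dir candidate
        e=np.array([np.cos(a),np.sin(a)]); nrm=np.array([-e[1],e[0]]); s=(P[:,:2]-c)@nrm
        q=np.corrcoef(abs(s),P[:,2])[0,1]
        if best is None or q<best[0]: best=(q,s)
    pl=[]
    for sg in(1,-1):
        Q=P[best[1]*sg>4]
        for it in range(8):
            A=np.c_[Q[:,:2],np.ones(len(Q))]; k=np.linalg.lstsq(A,Q[:,2],rcond=None)[0]
            res=abs(P[best[1]*sg>2]@np.array([k[0],k[1],-1])+k[2])/1.414; Q=P[best[1]*sg>2][res<max(1.2,4-it*.5)]
        pl.append((k,len(Q),np.degrees(np.arctan(np.hypot(*k[:2]))),Q))
    k1,k2=pl[0][0],pl[1][0]; g=k1-k2; e=np.array([-g[1],g[0]])/np.hypot(g[0],g[1]); 
    if e[1]<0:e=-e
    nrm=np.array([e[1],-e[0]]); off=-g[2]/np.hypot(*g[:2])*np.sign(g[:2]@nrm)
    t=np.r_[pl[0][3],pl[1][3]][:,:2]@e; lo,hi=np.percentile(t,[.5,99.5]); tc=(lo+hi)/2; C=nrm*off+e*tc
    z=k1[:2]@C+k1[2]
    print(tag,"C",C.round(1),"yaw of y",round(float(np.degrees(np.arctan2(-e[0],e[1]))),1),"len",round(hi-lo,1),"ridge z",round(float(z),1),"slopes",[round(p[2],1) for p in pl],[p[1] for p in pl],"rect",np.round(r[0],1),np.round(r[1],1),round(r[2],1))
def near(W,x,y,r,zm,zx=.3): return (abs(W[...,0]-x)<r)&(abs(W[...,1]-y)<r)&(W[...,2]>zm)&(W[...,2]<zx)
E
python3 - <<'E'
from h import *
im,d,W,T=cloud("wrist"); np.savez("w2",im=im,W=W,T=T); cv2.imwrite("pics/w2.png",im)
for n in("w1","w2"):
    f=np.load(n+".npz"); im,W=f["im"],f["W"]; M=masks(im)
    for k,c,x,y,zm in(("red","red",.443,-.047,.01),("blue","blue",.4455,.147,.004),("white","white",.61,.15,.004),("gsad","green",.612,-.04,.03),("yellow","yellow",.415,.33,.065),("grey","grey",.59,.33,.03)):
        try: vfit(W,M[c]&near(W,x,y,.055,zm),tag=n+" "+k)
        except Exception as ex: print(n,k,ex)
E
```

```text
w1 red C [445.  -46.2] yaw of y 9.2 len 50.2 ridge z 40.8 slopes [np.float64(45.2), np.float64(44.9)] [774, 1103] rect [444.6 -46.8] [54.8 51.7] 9.4
w1 blue C [448.7 141.7] yaw of y 11.1 len 50.4 ridge z 33.1 slopes [np.float64(45.1), np.float64(44.9)] [583, 707] rect [448.2 141.5] [54.1 51.2] 11.1
w1 white C [614.5 140.2] yaw of y 37.0 len 63.1 ridge z 33.3 slopes [np.float64(45.2), np.float64(45.0)] [1018, 575] rect [613.8 139.9] [53.4 63.9] 37.1
w1 gsad C [609.9 -38.8] yaw of y 23.3 len 38.2 ridge z 63.1 slopes [np.float64(45.1), np.float64(45.1)] [1008, 809] rect [609.6 -39.1] [54.1 39.2] 23.1
w1 yellow index -1 is out of bounds for axis 0 with size 0
w1 grey C [602.9 316.2] yaw of y -28.2 len 38.1 ridge z 63.5 slopes [np.float64(45.3), np.float64(45.0)] [221, 429] rect [602.  316.7] [39.2 54.1] 61.8
w2 red attempt to get argmax of an empty sequence
w2 blue C [448.3 142.5] yaw of y 11.0 len 50.2 ridge z 32.8 slopes [np.float64(44.9), np.float64(44.7)] [750, 1040] rect [448.  142.3] [54.3 50.8] 10.9
w2 white C [614.2 140.3] yaw of y 37.1 len 63.3 ridge z 33.1 slopes [np.float64(45.2), np.float64(45.1)] [1240, 1078] rect [614.2 139.8] [53.7 65.2] 36.9
w2 gsad attempt to get argmax of an empty sequence
w2 yellow C [420.3 326.7] yaw of y -15.0 len 63.3 ridge z 99.0 slopes [np.float64(45.1), np.float64(45.0)] [738, 1444] rect [420.2 326.7] [64.4 54.4] 74.6
w2 grey C [603.3 317.2] yaw of y -28.4 len 38.8 ridge z 63.3 slopes [np.float64(45.1), np.float64(45.1)] [696, 602] rect [602.4 317.6] [39.7 53.6] 61.6h.py:42: RuntimeWarning: invalid value encountered in divide
  k1,k2=pl[0][0],pl[1][0]; g=k1-k2; e=np.array([-g[1],g[0]])/np.hypot(g[0],g[1]);
h.py:44: RuntimeWarning: invalid value encountered in scalar divide
  nrm=np.array([e[1],-e[0]]); off=-g[2]/np.hypot(*g[:2])*np.sign(g[:2]@nrm)
```

View pics/w2.png

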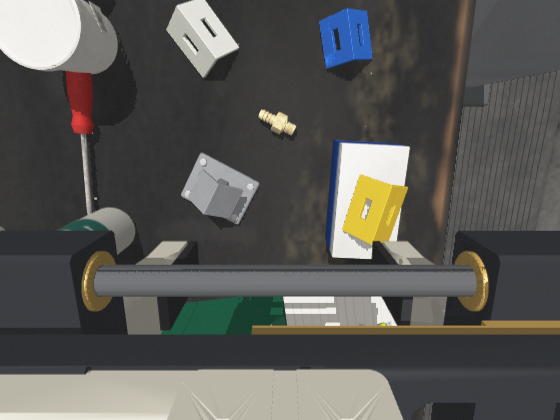

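White (205,35), blue (345,40), nipple (278,122), grey saddle (220,187) and yellow on the carton (375,210) are clear, and the fits agree to about 1 mm. Next I check the wrist range and nearby tall objects, then pick the red guard.

```bash
cat > plan.py <<'E'
import sys,json,numpy as np
from scipy.spatial.transform import Rotation as R
def load(): d=json.load(open("cmd.json")); return np.array(d[0]),R.from_quat(d[1])
def save(p,r): json.dump([list(p),list(r.as_quat())],open("cmd.json","w"))
def apply(rows):
    p,r=load()
    for row in rows.split(";"):
        v=[float(x) for x in row.split()]; p=p+r.apply(v[3:6]); r=r*R.from_rotvec(v[:3],degrees=True)
    save(p,r)
def to(x,y,z,psi):
    "turn first (about tool z), then shift in the turned tool axes"
    p,r=load(); t=R.from_euler('xyz',[180,0,psi],degrees=True)
    print("cmd",p.round(4),"turn",(r.inv()*t).as_rotvec(degrees=True).round(1),"shift",t.inv().apply(np.array([x,y,z])-p).round(4))
E
python3 - <<'E'
from h import *; from plan import *
save([.52,.30,.28],R.from_euler('xyz',[180,0,-90],degrees=True))
print(arm.get_state()["q"].round(3))
to(.445,-.046,.15,9)
for n in("scene","side"):
    W=np.load(n+".npz")["W"]
    for k,x,y in(("grey",.603,.317),("white",.614,.14),("green",.61,-.039),("red",.445,-.046),("blue",.448,.142),("yel",.42,.327)):
        m=near(W,x,y,.17,.065,.2); P=W[m]*1000
        cells=np.unique((P[:,:2]//30*30).astype(int),axis=0,return_inverse=True)
        print(n,k,[(*c.tolist(),int(P[cells[1].ravel()==i][:,2].max())) for i,c in enumerate(cells[0]) if (cells[1].ravel()==i).sum()>12])
E
```

```text
[ 0.847  0.212 -0.09   0.    -1.27  -0.848]
cmd [0.52 0.3  0.28] turn [  0.   0. -99.] shift [-0.1282  0.33    0.13  ]
scene grey [(420, 240, 68), (420, 270, 67), (420, 330, 92), (420, 360, 68), (450, 240, 66), (450, 270, 67), (450, 300, 68), (450, 330, 72), (450, 360, 68), (510, 450, 80), (510, 480, 92), (540, 450, 122), (540, 480, 97), (570, 450, 129), (600, 450, 129), (630, 450, 128), (630, 480, 128), (660, 450, 128), (660, 480, 128), (690, 120, 88), (690, 150, 88), (690, 330, 169), (690, 360, 175), (690, 420, 199), (690, 450, 199), (690, 480, 199), (720, 150, 88), (720, 180, 88), (720, 330, 179), (720, 360, 179), (720, 390, 178), (720, 420, 199), (720, 450, 196), (720, 480, 199), (750, 150, 88), (750, 330, 179), (750, 360, 179), (750, 390, 178)]
scene white [(420, 240, 67), (420, 270, 67), (450, 240, 66), (450, 270, 67), (450, 300, 68), (510, 30, 80), (690, 90, 89), (690, 120, 88), (690, 150, 88), (720, 30, 66), (720, 60, 67), (720, 90, 89), (720, 120, 88), (720, 150, 88), (720, 180, 88), (750, 30, 67), (750, 90, 89), (750, 120, 87), (750, 150, 88)]
scene green [(510, 30, 80), (6
[... 2040 characters left out ...]
 (750, 0, 67), (750, 30, 67), (750, 60, 67), (750, 90, 89), (750, 120, 88)]
side red [(510, 30, 80)]
side blue [(360, 240, 67), (360, 270, 67), (360, 300, 75), (390, 240, 69), (390, 270, 98), (390, 300, 98), (420, 240, 69), (420, 270, 91), (420, 300, 95), (450, 240, 68), (450, 270, 68), (450, 300, 69), (510, 30, 80)]
side yel [(360, 240, 67), (360, 270, 67), (360, 300, 75), (390, 240, 69), (390, 270, 98), (390, 300, 99), (390, 330, 96), (390, 360, 88), (420, 240, 69), (420, 270, 91), (420, 300, 99), (420, 330, 99), (420, 360, 91), (450, 240, 68), (450, 270, 68), (450, 300, 70), (450, 330, 76), (450, 360, 69), (510, 450, 79), (540, 450, 121), (540, 480, 107), (570, 450, 129), (570, 480, 106)]
```

Call:
{"name": "move_arm", "arguments": {"rows": "0 0 -10 0 0 0 0.0876;0 0 -10 0 0 0 0.0876;0 0 -10 0 0 0 0.0876;0 0 -10 0 0 0 0.0876;0 0 -10 0 0 0 0.0876;0 0 -10 0 0 0 0.0876;0 0 -10 0 0 0 0.0876;0 0 -10 0 0 0 0.0876"}}

```text
t: 2.7
eef_pos: [0.5204, 0.2985, 0.2799]
ee_rot: [-3.141, -0.0, -0.171]
force: [0.7, 0.8, 0.1]
width: 0.0876
gripper_force: 0.0
```

Call:
{"name": "move_arm", "arguments": {"rows": "0 0 -10 0 0 0 0.0876;0 0 -9 0 0 0 0.0876;0 0 0 -0.02 0.05 0 0.0876;0 0 0 -0.02 0.055 0 0.0876;0 0 0 -0.022 0.055 0.01 0.0876;0 0 0 -0.022 0.055 0.02 0.0876;0 0 0 -0.022 0.055 0.02 0.0876;0 0 0 -0.022 0.06 0.02 0.0876"}}

```text
t: 3.7
eef_pos: [0.4449, -0.0445, 0.2109]
ee_rot: [-3.141, -0.002, 0.156]
force: [1.7, -0.8, 0.1]
width: 0.0874
gripper_force: 0.0
```

Call:
{"name": "move_arm", "arguments": {"rows": "0 0 0 0 0 0.03 0.0876;0 0 0 0 0 0.03 0.0876;0 0 0 0 0 0 0.0876;0 0 0 0 0 0 0.0876"}}

```text
t: 4.2
eef_pos: [0.4466, -0.0421, 0.1521]
ee_rot: [3.141, -0.001, 0.157]
force: [-0.7, 0.1, 0.3]
width: 0.0875
gripper_force: 0.0
```

```bash
python3 - <<'E'
from h import *; from plan import *
for i in range(8):apply("0 0 -10 0 0 0 0")
apply("0 0 -10 0 0 0 0.0876;0 0 -9 0 0 0 0.0876;0 0 0 -0.02 0.05 0 0.0876;0 0 0 -0.02 0.055 0 0.0876;0 0 0 -0.022 0.055 0.01 0.0876;0 0 0 -0.022 0.055 0.02 0.0876;0 0 0 -0.022 0.055 0.02 0.0876;0 0 0 -0.022 0.06 0.02 0.0876")
apply("0 0 0 0 0 0.03 0.0876;0 0 0 0 0 0.03 0.0876")
p,r=load()
for i in range(4):
    im,d,W,T=cloud("wrist"); M=masks(im); e=arm.get_state()["eef_pos"]; print("eef-cmd",((e-p)*1000).round(1))
    W=W+(p-e)   # approx: use commanded
    vfit(W,M["red"]&near(W,.445,-.046,.055,.01),tag="red")
    try: vfit(W,M["green"]&near(W,.61,-.039,.055,.03),tag="green")
    except Exception as x: print(x)
cv2.imwrite("pics/w3.png",im)
to(.445,-.046,.02,9)
E
```

```text
eef-cmd [1.7 4.2 2.3]
red C [443.2 -51.9] yaw of y 9.1 len 50.0 ridge z 38.6 slopes [np.float64(45.0), np.float64(45.0)] [983, 1695] rect [443.8 -51.8] [53.2 50.5] 9.0
green C [588.1 -52.8] yaw of y 23.7 len 38.9 ridge z 39.1 slopes [np.float64(46.1), np.float64(44.1)] [621, 301] rect [590.1 -51.9] [16.8 39.3] 22.9
eef-cmd [1.7 4.3 2.3]
red C [443.2 -51.9] yaw of y 9.2 len 50.0 ridge z 38.6 slopes [np.float64(45.2), np.float64(44.9)] [951, 1713] rect [443.2 -51.9] [53.6 50.5] 9.2
green C [590.7 -51.6] yaw of y 16.8 len 39.6 ridge z 41.9 slopes [np.float64(44.9), np.float64(43.8)] [550, 369] rect [589.8 -52.1] [16.7 39.5] 21.6
eef-cmd [1.6 4.4 2.1]
red C [443.3 -52.1] yaw of y 9.2 len 49.9 ridge z 38.7 slopes [np.float64(45.1), np.float64(44.9)] [923, 1696] rect [443.4 -52.1] [53.7 50.6] 9.0
green C [591.8 -48.9] yaw of y 40.2 len 36.9 ridge z 43.9 slopes [np.float64(44.8), np.float64(45.6)] [611, 325] rect [590.3 -52.2] [16.7 39.8] 22.7
eef-cmd [1.4 4.5 1.9]
red C [443.5 -52.1] yaw of y 9.2 len 49.9 ridge z 39.0 slopes [np.float64(45.0), np.float64(44.9)] [942, 1704] rect [443.6 -52.1] [53.5 50.6] 9.2
green C [595.8 -51.4] yaw of y 5.6 len 40.2 ridge z 46.6 slopes [np.float64(44.5), np.float64(43.3)] [491, 449] rect [589.3 -52.6] [16.6 40.5] 18.4
cmd [ 0.4452 -0.046   0.15  ] turn [-0.  0. -0.] shift [-0.0002  0.      0.13  ]
```

Call:
{"name": "move_arm", "arguments": {"rows": "0 0 0 -0.0024 0.005 0 0.0876;0 0 0 0 0 0.04 0.0876;0 0 0 0 0 0.04 0.0876;0 0 0 0 0 0.03 0.0876;0 0 0 0 0 0.01 0.0876;0 0 0 0 0 0.01 0.0876;0 0 0 0 0 0.002 0.0876;0 0 0 0 0 0 0.0876"}}

```text
t: 5.4
eef_pos: [0.4449, -0.0469, 0.0195]
ee_rot: [-3.141, -0.001, 0.157]
force: [0.3, 0.2, -0.6]
width: 0.0874
gripper_force: 0.0
```

Call:
{"name": "move_arm", "arguments": {"rows": "0 0 0 0 0 0 0.07;0 0 0 0 0 0 0.06;0 0 0 0 0 0 0.04;0 0 0 0 0 0 0.04;0 0 0 0 0 0 0.04;0 0 0 0 0 0 0.04", "squeeze": 15}}

```text
t: 6.15
eef_pos: [0.4445, -0.0471, 0.0189]
ee_rot: [-3.142, -0.0, 0.157]
force: [-0.5, 0.1, 1.6]
width: 0.0517
gripper_force: 15.0
```

Call:
{"name": "move_arm", "arguments": {"rows": "0 0 0 0 0 -0.015 0.04;0 0 0 0 0 -0.035 0.04;0 0 0 0 0 -0.04 0.04;0 0 0 0 0 -0.04 0.04;0 0 -7.2 0 0 -0.02 0.04;0 0 -7.1 0 0 0 0.04;0 0 0 0.02 0.008 0 0.04;0 0 0 0.03 0.01 0 0.04"}}

```text
t: 7.15
eef_pos: [0.4975, -0.0439, 0.1691]
ee_rot: [-3.141, -0.0, 0.407]
force: [0.2, 0.1, -0.5]
width: 0.0521
gripper_force: 15.0
```

Call:
{"name": "move_arm", "arguments": {"rows": "0 0 0 0.04 0.016 0 0.04;0 0 0 0.035 0.014 0 0.04;0 0 0 0.0295 0.0104 0 0.04;0 0 0 0 0 0 0.04;0 0 0 0 0 0 0.04;0 0 0 0 0 0 0.04"}}

```text
t: 7.9
eef_pos: [0.6086, -0.0397, 0.169]
ee_rot: [-3.141, 0.0, 0.407]
force: [-0.6, -0.3, -0.9]
width: 0.0516
gripper_force: 15.0
```

```bash
python3 - <<'E'
from h import *; from plan import *
for i in range(2):
    im,d,W,T=cloud("wrist"); M=masks(im); e=arm.get_state(); print(e["eef_pos"].round(4),np.degrees(e["ee_rot"]).round(2),e["force"].round(1),e["width"])
    vfit(W,M["red"]&near(W,e["eef_pos"][0],e["eef_pos"][1],.055,.1),tag="red")
    g=M["green"]&near(W,.61,-.039,.06,.0015); vfit(W,g&(W[...,2]>.03),tag="green")
save(e["eef_pos"],R.from_euler('xyz',e["ee_rot"])); to(.6099,-.0393,.06,23.3)
cv2.imwrite("pics/w4.png",im)
E
```

```text
[ 0.6088 -0.0396  0.1692] [-1.80e+02 -1.00e-02  2.33e+01] [ 0.7  0.7 -0.7] 0.0518241570851234
red C [618.8 -33.8] yaw of y 19.8 len 50.8 ridge z 179.9 slopes [np.float64(44.1), np.float64(44.9)] [2229, 2410] rect [624.2 -32.4] [22.3 52.6] 23.2
green C [622.2 -45.6] yaw of y 81.5 len 36.7 ridge z 53.9 slopes [np.float64(44.9), np.float64(44.8)] [693, 670] rect [624.  -34.6] [24.1 39.2] 22.7
[ 0.6089 -0.0396  0.1693] [ 1.800e+02 -3.000e-02  2.331e+01] [ 0.4 -0.3 -1.1] 0.05160595317421457
red C [624.4 -39.7] yaw of y -87.2 len 34.7 ridge z 177.4 slopes [np.float64(44.8), np.float64(44.8)] [2607, 2561] rect [624.2 -31.9] [22.3 51.6] 23.5
green C [633.4 -40.5] yaw of y -33.5 len 36.8 ridge z 41.5 slopes [np.float64(45.0), np.float64(44.8)] [695, 671] rect [624.1 -34.4] [23.9 39. ] 23.1
cmd [ 0.6089 -0.0396  0.1693] turn [ 0. -0.  0.] shift [1.000e-03 1.000e-04 1.093e-01]
```

View pics/w4.png

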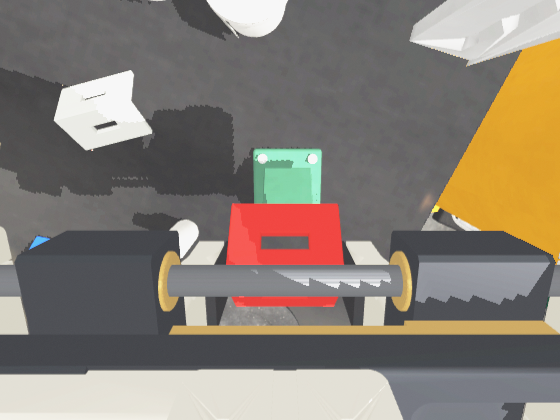

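Red hangs square in the fingers over the green saddle, its far leg level with the saddle's leg at (288,185). I lower it.

Call:
{"name": "move_arm", "arguments": {"rows": "0 0 0 0.001 0.001 0.03 0.04;0 0 0 0 0 0.03 0.04;0 0 0 0 0 0.03 0.04;0 0 0 0 0 0.015 0.04;0 0 0 0 0 0.006 0.04;0 0 0 0 0 0.004 0.04;0 0 0 0 0 0.003 0.04;0 0 0 0 0 0 0.04"}}

```text
t: 9.0
eef_pos: [0.6109, -0.0401, 0.0513]
ee_rot: [3.141, -0.001, 0.407]
force: [-0.7, 0.4, -1.6]
width: 0.0521
gripper_force: 15.0
```

Call:
{"name": "move_arm", "arguments": {"rows": "0 0 0 0 0 0.001 0.04;0 0 0 0 0 0.001 0.04;0 0 0 0 0 0 0.04;0 0 0 0 0 0 0.04"}}

```text
t: 9.5
eef_pos: [0.6109, -0.0402, 0.0497]
ee_rot: [3.141, -0.0, 0.407]
force: [-3.0, 0.4, 4.8]
width: 0.0522
gripper_force: 15.0
```

Call:
{"name": "move_arm", "arguments": {"rows": "0 0 0 0 0 0.001 0.04;0 0 0 0 0 0.0005 0.04;0 0 0 0 0 0 0.04;0 0 0 0 0 0 0.04"}}

```text
t: 10.0
eef_pos: [0.6109, -0.0402, 0.0496]
ee_rot: [3.141, -0.001, 0.407]
force: [-7.5, 1.5, 16.1]
width: 0.0515
gripper_force: 15.0
```

Call:
{"name": "move_arm", "arguments": {"rows": "0 0 0 -0.0006 0 0 0.04;0 0 0 -0.0006 0 0 0.04;0 0 0 0 0 0 0.04;0 0 0 0 0 0 0.04"}}

```text
t: 10.5
eef_pos: [0.6101, -0.0407, 0.0487]
ee_rot: [3.141, -0.001, 0.407]
force: [-3.1, 0.2, 8.0]
width: 0.0513
gripper_force: 15.0
```

Call:
{"name": "move_arm", "arguments": {"rows": "0 0 0 -0.0006 0 0.0005 0.04;0 0 0 0 0 0 0.04;0 0 0 0 0 0 0.04"}}

```text
t: 10.88
eef_pos: [0.6096, -0.041, 0.0482]
ee_rot: [3.141, -0.001, 0.407]
force: [-2.4, -0.5, 9.0]
width: 0.0519
gripper_force: 15.0
```

Call:
{"name": "move_arm", "arguments": {"rows": "0 0 0 -0.0003 0 0 0.05;0 0 0 0 0 0 0.056;0 0 0 0 0 0 0.064;0 0 0 0 0 0 0.075;0 0 0 0 0 0 0.0876;0 0 0 0 0 0 0.0876;0 0 0 0 0 -0.02 0.0876;0 0 0 0 0 -0.03 0.0876"}}

```text
t: 11.88
eef_pos: [0.608, -0.0411, 0.0965]
ee_rot: [-3.141, 0.002, 0.407]
force: [1.0, 0.7, -0.4]
width: 0.0874
gripper_force: 0.0
```

Call:
{"name": "move_arm", "arguments": {"rows": "0 0 0 0 0 -0.05 0.0876;0 0 0 -0.04 0 -0.05 0.0876;0 0 0 -0.04 0 0 0.0876;0 0 0 -0.04 0 0 0.0876;0 0 0 -0.03 0 0 0.0876;0 0 0 0 0 0 0.0876;0 0 0 0 0 0 0.0876"}}

```text
t: 12.75
eef_pos: [0.4725, -0.0998, 0.1961]
ee_rot: [3.141, -0.001, 0.407]
force: [0.4, 0.1, -0.1]
width: 0.0877
gripper_force: 0.0
```

```bash
python3 - <<'E'
from h import *
for i in range(2):
    im,d,W,T=cloud("wrist"); M=masks(im); e=arm.get_state(); print(e["t"],e["eef_pos"].round(4),np.degrees(e["ee_rot"]).round(2))
    vfit(W,M["red"]&near(W,.61,-.039,.055,.03),tag="red")
    g=M["green"]&near(W,.61,-.039,.06,.0035,.02); r=cv2.minAreaRect((W[g][:,:2]*1000).astype(np.float32)); print("base",r)
cv2.imwrite("pics/w5.png",im)
for n in("scene","side"):
    im,d,W,T=cloud(n); M=masks(im)
    vfit(W,M["red"]&near(W,.61,-.039,.055,.03),tag=n+"red")
E
```

```text
12.8 [ 0.4727 -0.0997  0.1959] [ 1.7999e+02 -3.0000e-02  2.3310e+01]
red C [594.  -41.1] yaw of y -51.6 len 34.7 ridge z 55.0 slopes [np.float64(44.8), np.float64(44.9)] [1088, 1056] rect [596.9 -45.3] [26.7 50.6] 23.3
base ((591.32763671875, -48.102867126464844), (42.929786682128906, 63.351253509521484), 23.182462692260742)
12.85 [ 0.4726 -0.0997  0.1957] [180.    -0.    23.31]
red C [607.1 -32.4] yaw of y 52.2 len 52.4 ridge z 70.6 slopes [np.float64(44.9), np.float64(45.1)] [1088, 1088] rect [596.5 -45.4] [27.  50.6] 22.8
base ((594.802734375, -46.66649627685547), (50.3429069519043, 63.44749069213867), 23.232030868530273)
scenered C [606.  -37.9] yaw of y 23.0 len 47.2 ridge z 69.2 slopes [np.float64(44.5), np.float64(45.6)] [98, 56] rect [604.3 -38.5] [51.8 48.6] 22.7
sidered C [609.6 -36.3] yaw of y 23.3 len 49.8 ridge z 69.8 slopes [np.float64(45.5), np.float64(45.6)] [105, 95] rect [608.3 -37.1] [51.4 51.4] 25.0
```

View pics/w5.png

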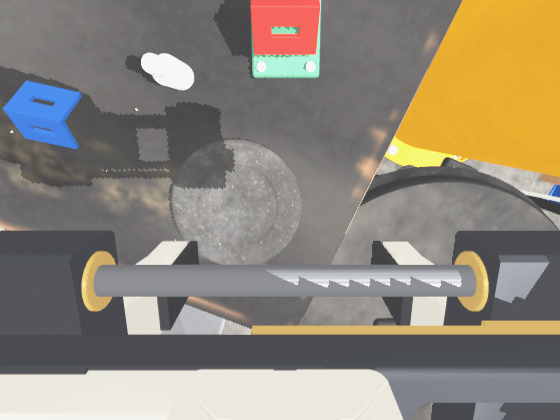

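Red is seated on the green saddle at (286,28): ridge z is about 69–70 and it is within 0.5 mm of the base's centre. Yellow is next.

Call:
{"name": "move_arm", "arguments": {"rows": "0 0 9.6 0 0 -0.02 0.0876;0 0 9.6 0 0 0 0.0876;0 0 9.6 0 0 0 0.0876;0 0 9.5 0 0 0 0.0876;0 0 0 -0.01 -0.026 0 0.0876;0 0 0 -0.018 -0.045 0 0.0876;0 0 0 -0.02 -0.05 0 0.0876;0 0 0 -0.02 -0.05 0 0.0876"}}

```text
t: 13.95
eef_pos: [0.4504, 0.0847, 0.2156]
ee_rot: [3.141, 0.0, -0.262]
force: [1.2, 0.7, 0.7]
width: 0.0875
gripper_force: 0.0
```

Call:
{"name": "move_arm", "arguments": {"rows": "0 0 0 -0.02 -0.05 0 0.0876;0 0 0 -0.02 -0.05 0 0.0876;0 0 0 -0.02 -0.05 0 0.0876;0 0 0 -0.018 -0.04 0 0.0876;0 0 0 -0.015 -0.035 0 0.0876;0 0 0 0 0 0 0.0876;0 0 0 0 0 0 0.0876;0 0 0 0 0 0 0.0876"}}

```text
t: 14.95
eef_pos: [0.419, 0.3236, 0.2156]
ee_rot: [3.141, 0.0, -0.262]
force: [0.4, -0.0, -1.0]
width: 0.0875
gripper_force: 0.0
```

```bash
python3 - <<'E'
from h import *; from plan import *
for i in range(2):
    im,d,W,T=cloud("wrist"); M=masks(im); s=arm.get_state(); e=s["eef_pos"]; print(s["t"],e.round(4),np.degrees(s["ee_rot"]).round(2))
    vfit(W,M["yellow"]&near(W,.42,.326,.055,.068),tag="yel")
save(e,R.from_euler('xyz',s["ee_rot"])); to(.4196,.3248,.078,-15)
E
```

```text
15.0 [0.4191 0.3236 0.2158] [-180.      0.    -15.05]
yel C [420.  326.4] yaw of y -14.9 len 63.7 ridge z 98.9 slopes [np.float64(45.0), np.float64(45.1)] [1315, 2269] rect [419.4 326.5] [64.7 54.5] 75.1
15.05 [0.4191 0.3236 0.2158] [-179.99   -0.    -15.05]
yel C [419.9 326.4] yaw of y -14.9 len 63.7 ridge z 99.0 slopes [np.float64(45.1), np.float64(44.9)] [1294, 2285] rect [419.3 326.5] [64.8 54.6] 74.9
cmd [0.4191 0.3236 0.2158] turn [-0.  -0.  -0.1] shift [ 0.0002 -0.0013  0.1378]
```

Call:
{"name": "move_arm", "arguments": {"rows": "0 0 0 0 -0.0018 0.03 0.0876;0 0 0 0 0 0.04 0.0876;0 0 0 0 0 0.04 0.0876;0 0 0 0 0 0.015 0.0876;0 0 0 0 0 0.01 0.0876;0 0 0 0 0 0.0025 0.0876;0 0 0 0 0 0 0.0876;0 0 0 0 0 0 0.0876"}}

```text
t: 16.05
eef_pos: [0.4197, 0.3265, 0.0791]
ee_rot: [-3.14, -0.001, -0.262]
force: [-0.2, 0.1, 0.4]
width: 0.0876
gripper_force: 0.0
```

Call:
{"name": "move_arm", "arguments": {"rows": "0 0 0 0 0 0 0.08;0 0 0 0 0 0 0.072;0 0 0 0 0 0 0.055;0 0 0 0 0 0 0.055;0 0 0 0 0 0 0.055;0 0 0 0 0 0 0.055", "squeeze": 15}}

```text
t: 16.8
eef_pos: [0.4194, 0.3261, 0.0783]
ee_rot: [-3.142, -0.0, -0.262]
force: [0.2, -0.4, 1.2]
width: 0.0657
gripper_force: 15.0
```

Call:
{"name": "move_arm", "arguments": {"rows": "0 0 0 0 0 -0.01 0.055;0 0 0 0 0 -0.03 0.055;0 0 0 0 0 -0.04 0.055;0 0 0 0 0 -0.03 0.055;0 0 0 0 0 0 0.055"}}

```text
t: 17.42
eef_pos: [0.4203, 0.3272, 0.1914]
ee_rot: [-3.137, -0.002, -0.262]
force: [0.5, -0.0, -1.0]
width: 0.0659
gripper_force: 15.0
```

Call:
{"name": "move_arm", "arguments": {"rows": "0 0 -9.6 0 0 0 0.055;0 0 -9.6 0 0 0 0.055;0 0 -9.6 0 0 0 0.055;0 0 -9.5 0 0 0 0.055;0 0 0 0.002 0.025 0 0.055;0 0 0 0.003 0.045 0 0.055;0 0 0 0.0035 0.05 0 0.055;0 0 0 0.0035 0.05 0 0.055"}}

```text
t: 18.42
eef_pos: [0.4976, 0.1731, 0.1876]
ee_rot: [3.142, 0.001, 0.407]
force: [1.9, 0.5, -0.5]
width: 0.066
gripper_force: 15.0
```

Call:
{"name": "move_arm", "arguments": {"rows": "0 0 0 0.0035 0.05 0 0.055;0 0 0 0.0035 0.05 0 0.055;0 0 0 0.0035 0.05 0 0.055;0 0 0 0.003 0.05 0 0.055;0 0 0 0.002 0.025 0 0.055;0 0 0 0.0003 0.0176 0 0.055;0 0 0 0 0 0 0.055;0 0 0 0 0 0 0.055"}}

```text
t: 19.42
eef_pos: [0.6077, -0.0414, 0.188]
ee_rot: [-3.141, 0.0, 0.407]
force: [-0.6, 0.3, -0.2]
width: 0.0655
gripper_force: 15.0
```

```bash
python3 - <<'E'
from h import *; from plan import *
im,d,W,T=cloud("wrist"); M=masks(im); s=arm.get_state(); e=s["eef_pos"]; print(s["t"],e.round(4),np.degrees(s["ee_rot"]).round(2),s["width"])
for c,z0,z1 in(("yellow",.15,.25),("red",.03,.08)):
    g=M[c]&near(W,.61,-.039,.06,z0,z1); r=cv2.minAreaRect((W[g][:,:2]*1000).astype(np.float32)); print(c,r,"along",np.array(r[0])@[-.396,.918])
print("tcp along",e[:2]@[-396,918])
save(e,R.from_euler('xyz',s["ee_rot"])); to(.6093,-.041,.0663,23.3)
E
```

```text
19.475 [ 0.6077 -0.0412  0.1882] [-1.7999e+02  1.0000e-02  2.3340e+01] 0.06602320040780255
yellow ((608.6531372070312, -40.48957061767578), (55.98918914794922, 68.25326538085938), 23.259490966796875) along -278.19606816101077
red ((622.6519165039062, -33.689571380615234), (27.62969398498535, 51.456233978271484), 23.287656784057617) along -277.4971854629517
tcp along -278.467933014077
cmd [ 0.6077 -0.0412  0.1882] turn [-0.  0.  0.] shift [0.0015 0.0005 0.1219]
```

Call:
{"name": "move_arm", "arguments": {"rows": "0 0 0 0.0013 0.0002 0.03 0.055;0 0 0 0 0 0.035 0.055;0 0 0 0 0 0.03 0.055;0 0 0 0 0 0.015 0.055;0 0 0 0 0 0.01 0.055;0 0 0 0 0 0.005 0.055;0 0 0 0 0 0.003 0.055;0 0 0 0 0 0 0.055"}}

```text
t: 20.48
eef_pos: [0.6096, -0.0416, 0.0606]
ee_rot: [3.141, -0.001, 0.407]
force: [0.2, 0.2, -0.5]
width: 0.0655
gripper_force: 15.0
```

Call:
{"name": "move_arm", "arguments": {"rows": "0 0 0 0 0 0.0015 0.055;0 0 0 0 0 0 0.055;0 0 0 0 0 0 0.055"}}

```text
t: 20.85
eef_pos: [0.6094, -0.0416, 0.0588]
ee_rot: [3.142, -0.0, 0.407]
force: [-0.5, 0.5, -1.6]
width: 0.0657
gripper_force: 15.0
```

Call:
{"name": "move_arm", "arguments": {"rows": "0 0 0 0 0 0.001 0.055;0 0 0 0 0 0.0005 0.055;0 0 0 0 0 0 0.055;0 0 0 0 0 0 0.055"}}

```text
t: 21.35
eef_pos: [0.6094, -0.0416, 0.0572]
ee_rot: [-3.142, 0.0, 0.407]
force: [0.3, 0.3, -1.5]
width: 0.0658
gripper_force: 15.0
```

Call:
{"name": "move_arm", "arguments": {"rows": "0 0 0 0 0 0.0007 0.055;0 0 0 0 0 0.0005 0.055;0 0 0 0 0 0 0.055;0 0 0 0 0 0 0.055"}}

```text
t: 21.85
eef_pos: [0.6094, -0.0417, 0.0566]
ee_rot: [3.141, -0.0, 0.407]
force: [-2.8, -0.1, 5.2]
width: 0.0658
gripper_force: 15.0
```

Call:
{"name": "move_arm", "arguments": {"rows": "0 0 0 -0.0005 0 0.0004 0.055;0 0 0 0 0 0 0.055;0 0 0 0 0 0 0.06;0 0 0 0 0 0 0.07;0 0 0 0 0 0 0.08;0 0 0 0 0 0 0.0876;0 0 0 0 0 0 0.0876;0 0 0 0 0 -0.02 0.0876"}}

```text
t: 22.85
eef_pos: [0.6076, -0.042, 0.0742]
ee_rot: [-3.141, 0.003, 0.406]
force: [-0.1, -0.1, 1.0]
width: 0.0873
gripper_force: 0.0
```

Call:
{"name": "move_arm", "arguments": {"rows": "0 0 0 0 0 -0.03 0.0876;0 0 0 0 0 -0.05 0.0876;0 0 0 0 0 -0.05 0.0876;0 0 9 0 -0.02 0 0.0876;0 0 3.3 0 -0.04 0 0.0876;0 0 0 -0.04 -0.04 0 0.0876;0 0 0 -0.04 -0.04 0 0.0876;0 0 0 0 0 0 0.0876"}}

```text
t: 23.85
eef_pos: [0.4949, 0.08, 0.2062]
ee_rot: [-3.141, -0.001, 0.195]
force: [-0.2, 0.0, 0.7]
width: 0.0876
gripper_force: 0.0
```

```bash
python3 - <<'E'
from h import *; from plan import *
im,d,W,T=cloud("wrist"); M=masks(im); s=arm.get_state(); e=s["eef_pos"]; print(s["t"],e.round(4),np.degrees(s["ee_rot"]).round(2),s["q"].round(2))
for c,z0,z1 in(("yellow",.03,.25),("red",.03,.08)):
    g=M[c]&near(W,.61,-.039,.06,z0,z1); r=cv2.minAreaRect((W[g][:,:2]*1000).astype(np.float32)); print(c,r,"along",np.array(r[0])@[-.396,.918])
    if g.sum()>100: vfit(W,g,tag=c)
for n in("scene","side"):
    im,d,W,T=cloud(n); M=masks(im); vfit(W,M["yellow"]&near(W,.61,-.039,.06,.03),tag=n)
    vfit(W,M["blue"]&near(W,.448,.14,.06,.01),tag=n+"blue")
    cv2.imwrite(f"pics/{n}1.png",cv2.resize(im[150:300,200:400],(800,600)))
save(e,R.from_euler('xyz',s["ee_rot"])); to(.448,.140,.16,11)
E
```

```text
23.9 [0.4965 0.0795 0.2063] [-1.7997e+02 -8.0000e-02  1.1170e+01] [ 0.55  0.09 -0.4  -0.   -1.07  1.22]
yellow ((609.9660034179688, -39.74713134765625), (55.46364212036133, 66.89751434326172), 22.95983123779297) along -278.0344039306641
yellow C [609.6 -39.4] yaw of y 23.2 len 64.9 ridge z 77.1 slopes [np.float64(45.1), np.float64(45.0)] [1993, 2257] rect [609.4 -40. ] [54.4 66.8] 23.2
red ((614.466552734375, -49.57290267944336), (26.735300064086914, 1.7487406730651855), 22.23159408569336) along -288.8366795425415
scene C [604.6 -35.5] yaw of y 22.7 len 54.1 ridge z 76.3 slopes [np.float64(44.8), np.float64(45.0)] [98, 68] rect [602.1 -35.4] [49.8 58.2] 22.7
sceneblue C [446.5 140.8] yaw of y 10.6 len 51.0 ridge z 31.8 slopes [np.float64(43.9), np.float64(45.5)] [144, 69] rect [443.6 140.4] [40.4 51.6] 10.0
side C [610.3 -37.5] yaw of y 23.5 len 62.0 ridge z 76.6 slopes [np.float64(44.4), np.float64(44.8)] [141, 126] rect [608.6 -38.9] [50.9 66.7] 23.8
sideblue C [449.2 143.1] yaw of y 10.9 len 50.3 ridge z 32.9 slopes [np.float64(45.0), np.float64(46.4)] [167, 125] rect [448. 142.] [42.6 53.2] 10.8
cmd [0.4965 0.0795 0.2063] turn [-0.  -0.1  0.2] shift [-0.036  -0.0686  0.0463]
```

View pics/scene1.png

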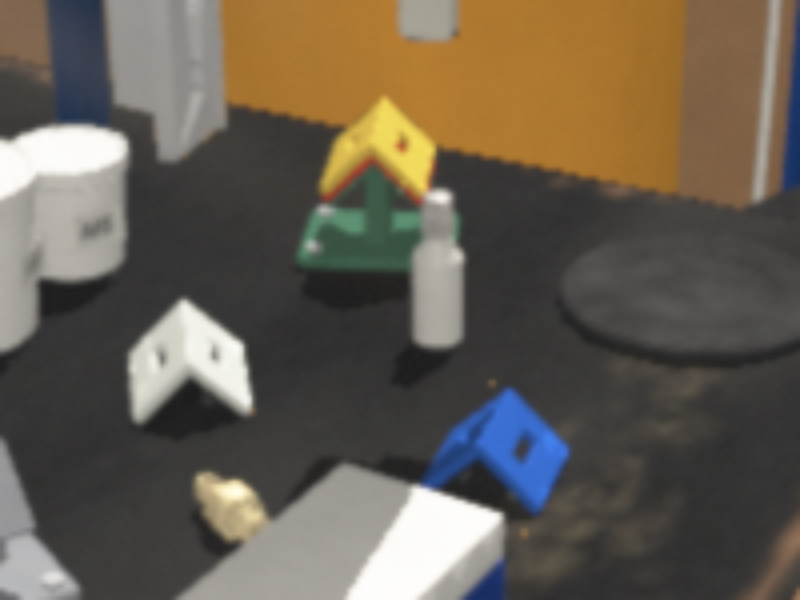

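Yellow sits seated over red on the green saddle at (378,150) in the crop. The bottle, nipple and carton stand undisturbed. Blue is next.

Call:
{"name": "move_arm", "arguments": {"rows": "0 0 0 -0.012 -0.02 0.01 0.0876;0 0 0 -0.012 -0.024 0.018 0.0876;0 0 0 -0.012 -0.0246 0.018 0.0876;0 0 0 0 0 0 0.0876;0 0 0 0 0 0 0.0876;0 0 0 0 0 0 0.0876"}}

```text
t: 24.75
eef_pos: [0.4498, 0.1387, 0.1599]
ee_rot: [-3.141, -0.001, 0.191]
force: [0.0, -0.6, 1.4]
width: 0.0871
gripper_force: 0.0
```

```bash
python3 - <<'E'
from h import *; from plan import *
im,d,W,T=cloud("wrist"); M=masks(im); s=arm.get_state(); e=s["eef_pos"]; print(s["t"],e.round(4),np.degrees(s["ee_rot"]).round(2))
vfit(W,M["blue"]&near(W,.448,.14,.06,.004),tag="blue")
g=near(W,.528,.046,.03,.05,.1); print("bottle lo/hi",np.percentile(W[g],[2,98],0).round(3) if g.sum() else None)
g=near(W,.42,.32,.1,.055,.075); print("carton y min", np.percentile(W[g][:,1],1) if g.sum() else None)
save(e,R.from_euler('xyz',s["ee_rot"])); to(.448,.140,.0135,11)
E
```

```text
24.8 [0.4497 0.1387 0.1599] [-1.7999e+02 -3.0000e-02  1.0930e+01]
blue C [448.1 140.8] yaw of y 11.0 len 50.1 ridge z 32.9 slopes [np.float64(45.2), np.float64(44.8)] [919, 1537] rect [448.3 140.9] [54.  50.9] 11.0
bottle lo/hi [[0.524 0.032 0.05 ]
 [0.541 0.046 0.081]]
carton y min 0.2558088879806837
cmd [0.4497 0.1387 0.1599] turn [-0.  -0.  -0.1] shift [-0.0014 -0.0016  0.1464]
```

Call:
{"name": "move_arm", "arguments": {"rows": "0 0 0 -0.0018 -0.0016 0.03 0.0876;0 0 0 0 0 0.04 0.0876;0 0 0 0 0 0.04 0.0876;0 0 0 0 0 0.02 0.0876;0 0 0 0 0 0.01 0.0876;0 0 0 0 0 0.006 0.0876;0 0 0 0 0 0 0.0876;0 0 0 0 0 0 0.0876"}}

```text
t: 25.8
eef_pos: [0.4473, 0.1406, 0.0143]
ee_rot: [-3.141, -0.001, 0.192]
force: [0.8, 0.5, -0.2]
width: 0.0876
gripper_force: 0.0
```

Call:
{"name": "move_arm", "arguments": {"rows": "0 0 0 0 0 0 0.07;0 0 0 0 0 0 0.06;0 0 0 0 0 0 0.04;0 0 0 0 0 0 0.04;0 0 0 0 0 0 0.04;0 0 0 0 0 0 0.04", "squeeze": 15}}

```text
t: 26.55
eef_pos: [0.4468, 0.1403, 0.0136]
ee_rot: [-3.142, -0.0, 0.192]
force: [-0.6, 0.3, 1.4]
width: 0.0519
gripper_force: 15.0
```

Call:
{"name": "move_arm", "arguments": {"rows": "0 0 0 0 0 -0.01 0.04;0 0 0 0 0 -0.03 0.04;0 0 0 0 0 -0.05 0.04;0 0 0 0 0 -0.05 0.04;0 0 9.7 0 0 -0.03 0.04;0 0 9.7 0 0 0 0.04;0 0 9.7 0 0 0 0.04;0 0 10.1 0 0 0 0.04"}}

```text
t: 27.55
eef_pos: [0.4466, 0.1401, 0.1843]
ee_rot: [-3.141, -0.0, -0.498]
force: [0.6, 0.1, -0.5]
width: 0.0517
gripper_force: 15.0
```

Call:
{"name": "move_arm", "arguments": {"rows": "0 0 -0.1 0.005 -0.02 0 0.04;0 0 0 0.01 -0.042 0 0.04;0 0 0 0.011 -0.048 0 0.04;0 0 0 0.011 -0.048 0 0.04;0 0 0 0.01 -0.042 0 0.04;0 0 0 0.006 -0.0282 0 0.04;0 0 0 0 0 0 0.04;0 0 0 0 0 0 0.04"}}

```text
t: 28.55
eef_pos: [0.6009, 0.3165, 0.1832]
ee_rot: [3.141, 0.0, -0.489]
force: [-0.4, -0.4, -1.2]
width: 0.052
gripper_force: 15.0
```

```bash
python3 - <<'E'
from h import *; from plan import *
im,d,W,T=cloud("wrist"); M=masks(im); s=arm.get_state(); e=s["eef_pos"]; print(s["t"],e.round(4),np.degrees(s["ee_rot"]).round(2),s["width"])
a=np.array([.476,.88])
for c,z0,z1 in(("blue",.15,.25),("grey",.03,.065),("grey",.003,.02)):
    g=M[c]&near(W,.6025,.315,.06,z0,z1); g=cv2.morphologyEx(g.astype(np.uint8),cv2.MORPH_OPEN,np.ones((3,3)))>0; g&=np.isfinite(W[...,2])
    if g.sum()<30: print(c,g.sum());continue
    r=cv2.minAreaRect((W[g][:,:2]*1000).astype(np.float32)); print(c,r,"along",np.array(r[0])@a)
print("tcp along",e[:2]@a*1000)
save(e,R.from_euler('xyz',s["ee_rot"])); to(.6016,.3155,.0606,-28.4)
cv2.imwrite("pics/w6.png",im)
E
```

```text
28.6 [0.6008 0.3163 0.1835] [ 1.7997e+02  1.0000e-02 -2.8050e+01] 0.05178429379452233
blue ((602.2509765625, 316.23272705078125), (51.9146728515625, 55.10673141479492), 62.260581970214844) along 564.9562646484375
grey 0
grey ((619.2980346679688, 340.0940246582031), (9.265920639038086, 28.836294174194336), 59.71135711669922) along 594.0686062011719
tcp along 564.281873588873
cmd [0.6008 0.3163 0.1835] turn [0.  0.  0.4] shift [0.0011 0.0003 0.1229]
```

View pics/w6.png

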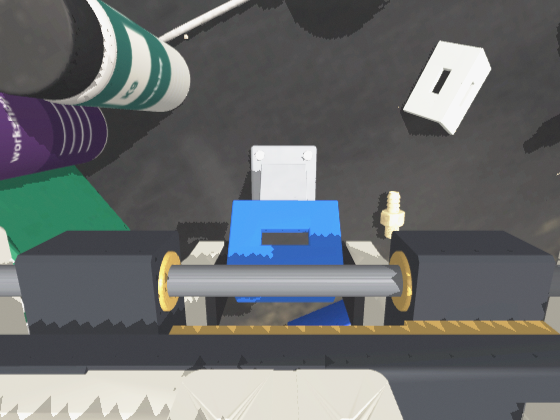

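Blue hangs over the grey saddle, whose base spans columns 251–317 at row 165. The teal bottle at upper left is clear of the gripper. I recompute the base centre with a mask that takes its brighter lit face.

```bash
python3 - <<'E'
from h import *; from plan import *
im,d,W,T=cloud("wrist"); s=arm.get_state(); e=s["eef_pos"]
hsv=cv2.cvtColor(im,cv2.COLOR_BGR2HSV); a=np.array([.476,.88]); m=(hsv[...,1]<60)&(hsv[...,2]>110)
for z0,z1 in((.035,.068),(.004,.02)):
    g=m&near(W,.6025,.315,.07,z0,z1); g=(cv2.morphologyEx(g.astype(np.uint8),cv2.MORPH_OPEN,np.ones((3,3)))>0)&np.isfinite(W[...,2])
    t=W[g][:,:2]@a*1000; print(g.sum(),np.percentile(t,[.5,99.5]).round(1),np.percentile(t,[.5,99.5]).mean().round(1)); r=cv2.minAreaRect((W[g][:,:2]*1000).astype(np.float32)); print(r)
print(e[:2]@a*1000)
E
```

```text
1605 [546.8 586.2] 566.5
((616.0054931640625, 310.5812683105469), (39.99454879760742, 26.560516357421875), 61.75046157836914)
1803 [535.  598.1] 566.5
((616.91943359375, 310.0518798828125), (63.80339431762695, 52.279842376708984), 61.68461608886719)
564.1891700605056
```

Call:
{"name": "move_arm", "arguments": {"rows": "0 0 0.25 0.0011 -0.0013 0.03 0.04;0 0 0 0 0 0.035 0.04;0 0 0 0 0 0.03 0.04;0 0 0 0 0 0.015 0.04;0 0 0 0 0 0.01 0.04;0 0 0 0 0 0.007 0.04;0 0 0 0 0 0.003 0.04;0 0 0 0 0 0 0.04"}}

```text
t: 29.65
eef_pos: [0.6029, 0.3174, 0.054]
ee_rot: [-3.141, -0.0, -0.495]
force: [-0.4, 0.1, -1.1]
width: 0.0516
gripper_force: 15.0
```

Call:
{"name": "move_arm", "arguments": {"rows": "0 0 0 0 0 0.001 0.04;0 0 0 0 0 0 0.04;0 0 0 0 0 0 0.04"}}

```text
t: 30.02
eef_pos: [0.6027, 0.3173, 0.0528]
ee_rot: [-3.141, -0.0, -0.495]
force: [-0.6, -1.0, -0.5]
width: 0.0521
gripper_force: 15.0
```

Call:
{"name": "move_arm", "arguments": {"rows": "0 0 0 0 0 0.001 0.04;0 0 0 0 0 0.0005 0.04;0 0 0 0 0 0 0.04;0 0 0 0 0 0 0.04"}}

```text
t: 30.52
eef_pos: [0.6027, 0.3172, 0.0514]
ee_rot: [-3.141, -0.0, -0.495]
force: [-3.3, 0.2, 2.1]
width: 0.0522
gripper_force: 15.0
```

Call:
{"name": "move_arm", "arguments": {"rows": "0 0 0 0 0 0.0007 0.04;0 0 0 0 0 0 0.04;0 0 0 0 0 0 0.04"}}

```text
t: 30.9
eef_pos: [0.6027, 0.3174, 0.0512]
ee_rot: [-3.141, -0.0, -0.495]
force: [-4.6, 0.5, 6.9]
width: 0.0517
gripper_force: 15.0
```

Call:
{"name": "move_arm", "arguments": {"rows": "0 0 0 -0.0006 0 0 0.04;0 0 0 0 0 0.0004 0.04;0 0 0 0 0 0 0.04;0 0 0 0 0 0 0.04"}}

```text
t: 31.4
eef_pos: [0.6024, 0.3177, 0.0508]
ee_rot: [-3.141, -0.0, -0.494]
force: [-3.3, -1.0, 8.3]
width: 0.0517
gripper_force: 15.0
```

Seated. Release, rise, and head toward white.

Call:
{"name": "move_arm", "arguments": {"rows": "0 0 0 -0.0003 0 0 0.05;0 0 0 0 0 0 0.056;0 0 0 0 0 0 0.064;0 0 0 0 0 0 0.075;0 0 0 0 0 0 0.0876;0 0 0 0 0 0 0.0876;0 0 0 0 0 -0.02 0.0876;0 0 0 0 0 -0.04 0.0876"}}

```text
t: 32.4
eef_pos: [0.6008, 0.3168, 0.1087]
ee_rot: [3.138, 0.002, -0.495]
force: [0.3, 0.5, 0.7]
width: 0.0875
gripper_force: 0.0
```

Call:
{"name": "move_arm", "arguments": {"rows": "0 0 0 0 0 -0.05 0.0876;0 0 0 0 0 -0.05 0.0876;0 0 0 -0.03 0.03 0 0.0876;0 0 0 -0.04 0.05 0 0.0876;0 0 0 -0.03 0.04 0 0.0876;0 0 0 0 0 0 0.0876;0 0 0 0 0 0 0.0876"}}

```text
t: 33.28
eef_pos: [0.4587, 0.2606, 0.2108]
ee_rot: [-3.14, -0.001, -0.494]
force: [0.3, -0.7, -0.3]
width: 0.0875
gripper_force: 0.0
```

```bash
python3 - <<'E'
from h import *; from plan import *
im,d,W,T=cloud("wrist"); M=masks(im); s=arm.get_state(); e=s["eef_pos"]; print(s["t"],e.round(4),np.degrees(s["ee_rot"]).round(2))
hsv=cv2.cvtColor(im,cv2.COLOR_BGR2HSV); a=np.array([.476,.88]); m=(hsv[...,1]<60)&(hsv[...,2]>100)
for k,mm,z0,z1 in(("blue",M["blue"],.03,.08),("base",m,.004,.02)):
    g=mm&near(W,.6025,.316,.07,z0,z1); g=(cv2.morphologyEx(g.astype(np.uint8),cv2.MORPH_OPEN,np.ones((3,3)))>0)&np.isfinite(W[...,2])
    if g.sum()<50: print(k,g.sum()); continue
    t=W[g][:,:2]@a*1000; print(k,g.sum(),np.percentile(t,[.5,99.5]).round(1),np.percentile(t,[.5,99.5]).mean().round(1),cv2.minAreaRect((W[g][:,:2]*1000).astype(np.float32)))
    if k=="blue": vfit(W,g,tag=k)
for n in("scene","side"):
    im2,d,W,T=cloud(n); vfit(W,masks(im2)["blue"]&near(W,.6025,.316,.06,.03),tag=n)
save(e,R.from_euler('xyz',s["ee_rot"])); to(.6136,.1385,.16,37)
cv2.imwrite("pics/w7.png",im)
E
```

```text
33.325 [0.459  0.2607 0.2104] [-1.7995e+02 -2.0000e-02 -2.8340e+01]
blue 3481 [540.8 592.1] 566.5 ((603.6004638671875, 317.6133728027344), (52.717498779296875, 55.23754119873047), 61.638633728027344)
blue C [603. 317.] yaw of y -28.2 len 50.1 ridge z 70.3 slopes [np.float64(45.1), np.float64(45.0)] [1617, 1122] rect [602.9 317.3] [51.6 54.2] 61.6
base 2735 [534.5 596.7] 565.6 ((603.2078857421875, 316.8585510253906), (63.64671325683594, 83.65249633789062), 61.62862777709961)
scene C [601.  315.7] yaw of y -27.2 len 50.1 ridge z 66.9 slopes [np.float64(44.8), np.float64(47.6)] [285, 26] rect [599.4 316.1] [51.5 52.5] 63.0
side C [598.3 322.1] yaw of y -40.5 len 57.1 ridge z 61.9 slopes [np.float64(45.2), np.float64(47.6)] [433, 10] rect [603.7 317.9] [52.5 55.5] 60.9
cmd [0.459  0.2607 0.2104] turn [ -0.   -0.1 -65.3] shift [0.05   0.1906 0.0504]
```

View pics/w7.png

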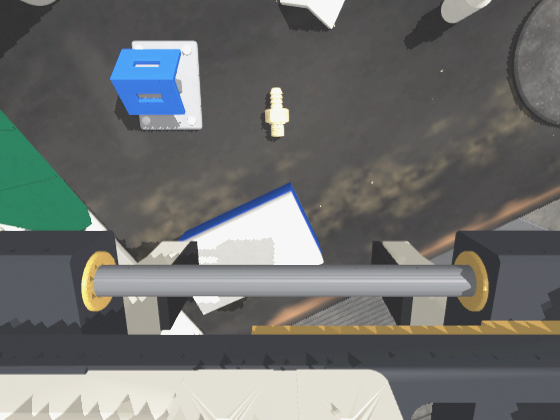

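Blue is seated on the grey saddle at (148,82): ridge z is about 69 after bias and it is centred within 1 mm. White is next.

Call:
{"name": "move_arm", "arguments": {"rows": "0 0 -9.4 0 0 0 0.0876;0 0 -9.4 0 0 0 0.0876;0 0 -9.3 0 0 0 0.0876;0 0 -9.3 0 0 0 0.0876;0 0 -9.3 0 0 0 0.0876;0 0 -9.3 0 0 0 0.0876;0 0 -9.3 0 0 0 0.0876;0 0 0 0.007 0.0256 0 0.0876"}}

```text
t: 34.42
eef_pos: [0.4797, 0.2446, 0.2096]
ee_rot: [3.142, 0.001, 0.649]
force: [1.3, 0.1, 0.2]
width: 0.0878
gripper_force: 0.0
```

Call:
{"name": "move_arm", "arguments": {"rows": "0 0 0 0.011 0.042 0.005 0.0876;0 0 0 0.011 0.042 0.015 0.0876;0 0 0 0.011 0.042 0.015 0.0876;0 0 0 0.01 0.039 0.015 0.0876;0 0 0 0 0 0 0.0876;0 0 0 0 0 0 0.0876;0 0 0 0 0 0 0.0876"}}

```text
t: 35.3
eef_pos: [0.6128, 0.1385, 0.1603]
ee_rot: [3.142, -0.0, 0.646]
force: [1.1, 0.2, 0.4]
width: 0.0874
gripper_force: 0.0
```

```bash
python3 - <<'E'
from h import *; from plan import *
for i in range(2):
    im,d,W,T=cloud("wrist"); M=masks(im); s=arm.get_state(); e=s["eef_pos"]; print(s["t"],e.round(4),np.degrees(s["ee_rot"]).round(2))
    vfit(W,M["white"]&near(W,.6136,.1385,.06,.004,.05),tag="white")
save(e,R.from_euler('xyz',s["ee_rot"])); to(.6136,.1385,.0125,37)
E
```

```text
35.35 [0.6127 0.1386 0.1605] [ 1.7999e+02 -4.0000e-02  3.7000e+01]
white C [614.7 138.8] yaw of y 37.0 len 63.7 ridge z 32.9 slopes [np.float64(45.0), np.float64(45.1)] [1280, 2040] rect [614.4 138.5] [54.1 64.6] 37.1
35.4 [0.6127 0.1387 0.1606] [ 1.800e+02 -5.000e-02  3.701e+01]
white C [614.7 138.8] yaw of y 37.0 len 63.7 ridge z 32.9 slopes [np.float64(45.0), np.float64(45.1)] [1272, 2041] rect [614.3 138.6] [54.1 64.5] 36.9
cmd [0.6127 0.1387 0.1606] turn [ 0.  -0.1  0. ] shift [0.0007 0.0007 0.1481]
```

Call:
{"name": "move_arm", "arguments": {"rows": "0 0 0 0.0012 0.0016 0.03 0.0876;0 0 0 0 0 0.04 0.0876;0 0 0 0 0 0.04 0.0876;0 0 0 0 0 0.02 0.0876;0 0 0 0 0 0.01 0.0876;0 0 0 0 0 0.008 0.0876;0 0 0 0 0 0 0.0876;0 0 0 0 0 0 0.0876"}}

```text
t: 36.4
eef_pos: [0.6153, 0.1376, 0.0129]
ee_rot: [3.141, -0.001, 0.645]
force: [0.4, 0.0, 0.0]
width: 0.0874
gripper_force: 0.0
```

Call:
{"name": "move_arm", "arguments": {"rows": "0 0 0 0 0 0 0.08;0 0 0 0 0 0 0.072;0 0 0 0 0 0 0.055;0 0 0 0 0 0 0.055;0 0 0 0 0 0 0.055;0 0 0 0 0 0 0.055", "squeeze": 15}}

```text
t: 37.15
eef_pos: [0.6149, 0.1373, 0.0121]
ee_rot: [3.142, -0.0, 0.645]
force: [-0.2, 0.5, 2.3]
width: 0.0659
gripper_force: 15.0
```

Call:
{"name": "move_arm", "arguments": {"rows": "0 0 0 0 0 -0.01 0.055;0 0 0 0 0 -0.03 0.055;0 0 0 0 0 -0.05 0.055;0 0 0 0 0 -0.05 0.055;0 0 0 0 0 -0.03 0.055;0 0 0 -0.04 0 0 0.055;0 0 0 -0.04 0 0 0.055;0 0 0 0 0 0 0.055"}}

```text
t: 38.15
eef_pos: [0.5488, 0.0879, 0.183]
ee_rot: [-3.141, -0.0, 0.644]
force: [0.7, 0.3, 0.4]
width: 0.0659
gripper_force: 15.0
```

Call:
{"name": "move_arm", "arguments": {"rows": "0 0 9.3 0 0 0 0.055;0 0 9.3 0 0 0 0.055;0 0 9.3 0 0 0 0.055;0 0 9.3 0 0 0 0.055;0 0 9.3 0 0 0 0.055;0 0 9.3 0 0 0 0.055;0 0 9.4 0 0 0 0.055;0 0 0 -0.007 -0.025 0 0.055"}}

```text
t: 39.15
eef_pos: [0.5567, 0.1144, 0.1825]
ee_rot: [-3.141, -0.0, -0.496]
force: [0.1, 0.3, -1.3]
width: 0.0656
gripper_force: 15.0
```

Call:
{"name": "move_arm", "arguments": {"rows": "0 0 0 -0.012 -0.045 0 0.055;0 0 0 -0.012 -0.047 0 0.055;0 0 0 -0.012 -0.045 0 0.055;0 0 0 -0.012 -0.04 0 0.055;0 0 0 -0.0066 -0.025 0 0.055;0 0 0 0 0 0 0.055;0 0 0 0 0 0 0.055;0 0 0 0 0 0 0.055"}}

```text
t: 40.15
eef_pos: [0.6039, 0.3179, 0.1822]
ee_rot: [-3.142, -0.0, -0.493]
force: [-0.7, 0.6, -1.2]
width: 0.0658
gripper_force: 15.0
```

```bash
python3 - <<'E'
from h import *; from plan import *
im,d,W,T=cloud("wrist"); M=masks(im); s=arm.get_state(); e=s["eef_pos"]; print(s["t"],e.round(4),np.degrees(s["ee_rot"]).round(2),s["width"])
hsv=cv2.cvtColor(im,cv2.COLOR_BGR2HSV); a=np.array([.476,.88])/1.0005; m=(hsv[...,1]<60)&(hsv[...,2]>100)
for k,mm,z0,z1 in(("white",m,.165,.21),("blue",M["blue"],.03,.08),("base",m,.004,.02)):
    g=mm&near(W,.6025,.316,.07,z0,z1); g=(cv2.morphologyEx(g.astype(np.uint8),cv2.MORPH_OPEN,np.ones((3,3)))>0)&np.isfinite(W[...,2])
    if g.sum()<50: print(k,g.sum()); continue
    t=W[g][:,:2]@a*1000; print(k,g.sum(),np.percentile(t,[.5,99.5]).round(1),np.percentile(t,[.5,99.5]).mean().round(1))
print("tcp along",e[:2]@a*1000)
save(e,R.from_euler('xyz',s["ee_rot"])); to(.6024,.3169,.0561,-28.3)
E
```

```text
40.2 [0.604  0.3178 0.1823] [-1.7998e+02 -1.0000e-02 -2.8270e+01] 0.0658544382344491
white 10522 [519.7 615.3] 567.5
blue 1816 [541.6 592.2] 566.9
base 1259 [535.1 597.4] 566.2
tcp along 566.8973909542568
cmd [0.604  0.3178 0.1823] turn [-0. -0.  0.] shift [-0.001   0.0016  0.1262]
```

Call:
{"name": "move_arm", "arguments": {"rows": "0 0 0 -0.001 0.0013 0.03 0.055;0 0 0 0 0 0.035 0.055;0 0 0 0 0 0.03 0.055;0 0 0 0 0 0.015 0.055;0 0 0 0 0 0.008 0.055;0 0 0 0 0 0.005 0.055;0 0 0 0 0 0 0.055;0 0 0 0 0 0 0.055"}}

```text
t: 41.2
eef_pos: [0.6029, 0.318, 0.0599]
ee_rot: [-3.14, -0.001, -0.493]
force: [0.1, 0.2, -0.7]
width: 0.0661
gripper_force: 15.0
```

Call:
{"name": "move_arm", "arguments": {"rows": "0 0 0 0 0 0.001 0.055;0 0 0 0 0 0.0005 0.055;0 0 0 0 0 0 0.055;0 0 0 0 0 0 0.055"}}

```text
t: 41.7
eef_pos: [0.6025, 0.3177, 0.0575]
ee_rot: [-3.142, -0.0, -0.493]
force: [0.3, -1.1, 0.2]
width: 0.0657
gripper_force: 15.0
```

Call:
{"name": "move_arm", "arguments": {"rows": "0 0 0 0 0.0005 0.0005 0.055;0 0 0 0 0 0.0005 0.055;0 0 0 0 0 0 0.055;0 0 0 0 0 0 0.055"}}

```text
t: 42.2
eef_pos: [0.6028, 0.3174, 0.0571]
ee_rot: [-3.141, -0.001, -0.493]
force: [1.9, -0.5, 4.0]
width: 0.066
gripper_force: 15.0
```

Call:
{"name": "move_arm", "arguments": {"rows": "0 0 0 0 0 0.0005 0.055;0 0 0 0 0 0 0.055;0 0 0 0 0 0 0.055"}}

```text
t: 42.58
eef_pos: [0.603, 0.3173, 0.0569]
ee_rot: [-3.14, -0.001, -0.493]
force: [1.6, -0.8, 6.8]
width: 0.0657
gripper_force: 15.0
```

Call:
{"name": "move_arm", "arguments": {"rows": "0 0 0 0.0004 0 0 0.055;0 0 0 0 0 0.0005 0.055;0 0 0 0 0 0 0.055;0 0 0 0 0 0 0.055"}}

```text
t: 43.08
eef_pos: [0.6034, 0.3172, 0.0564]
ee_rot: [-3.14, -0.001, -0.493]
force: [1.8, -1.0, 7.9]
width: 0.0662
gripper_force: 15.0
```

Call:
{"name": "move_arm", "arguments": {"rows": "0 0 0 0 0 0 0.06;0 0 0 0 0 0 0.068;0 0 0 0 0 0 0.078;0 0 0 0 0 0 0.0876;0 0 0 0 0 0 0.0876;0 0 0 0 0 -0.02 0.0876;0 0 0 0 0 -0.03 0.0876;0 0 0 0 0 -0.05 0.0876"}}

```text
t: 44.08
eef_pos: [0.6015, 0.3163, 0.1545]
ee_rot: [3.138, 0.002, -0.493]
force: [0.4, 1.2, 0.2]
width: 0.0878
gripper_force: 0.0
```

Call:
{"name": "move_arm", "arguments": {"rows": "0 0 0 0 0 -0.05 0.0876;0 0 0 -0.03 0.03 0 0.0876;0 0 0 -0.04 0.05 0 0.0876;0 0 0 -0.03 0.04 0 0.0876;0 0 0 0 0 0 0.0876;0 0 0 0 0 0 0.0876"}}

```text
t: 44.82
eef_pos: [0.4595, 0.2597, 0.2062]
ee_rot: [-3.14, -0.001, -0.492]
force: [-0.3, 0.5, -0.2]
width: 0.0877
gripper_force: 0.0
```

```bash
python3 - <<'E'
from h import *
im,d,W,T=cloud("wrist"); M=masks(im); s=arm.get_state(); e=s["eef_pos"]; print(s["t"],e.round(4),np.degrees(s["ee_rot"]).round(2))
hsv=cv2.cvtColor(im,cv2.COLOR_BGR2HSV); a=np.array([.476,.88])/1.0005; m=(hsv[...,1]<60)&(hsv[...,2]>100)
for k,mm,z0,z1 in(("white",m,.042,.085),("blue",M["blue"],.03,.08),("base",m,.004,.02)):
    g=mm&near(W,.6025,.316,.07,z0,z1); g=(cv2.morphologyEx(g.astype(np.uint8),cv2.MORPH_OPEN,np.ones((3,3)))>0)&np.isfinite(W[...,2])
    if g.sum()<50: print(k,g.sum()); continue
    t=W[g][:,:2]@a*1000; print(k,g.sum(),np.percentile(t,[.5,99.5]).round(1),np.percentile(t,[.5,99.5]).mean().round(1))
    if k=="white": vfit(W,g,tag=k)
cv2.imwrite("pics/w8.png",im); im2,_=arm.grab_frame("side"); cv2.imwrite("pics/side2.png",cv2.resize(im2[130:400,130:400],(600,600)))
cv2.imwrite("pics/fin.png",np.hstack([cv2.resize(im,(400,300)),cv2.resize(im2[150:390,120:420],(400,300))]))
E
```

```text
44.875 [0.4598 0.2598 0.2058] [-1.7995e+02 -2.0000e-02 -2.8240e+01]
white 5434 [533.6 598.9] 566.2
white C [603.  317.1] yaw of y -28.3 len 64.1 ridge z 77.4 slopes [np.float64(45.1), np.float64(45.2)] [2293, 2036] rect [602.5 317.4] [65.8 53.9] 61.7
blue 0
base 2401 [534.2 596.5] 565.4
```

View pics/fin.png

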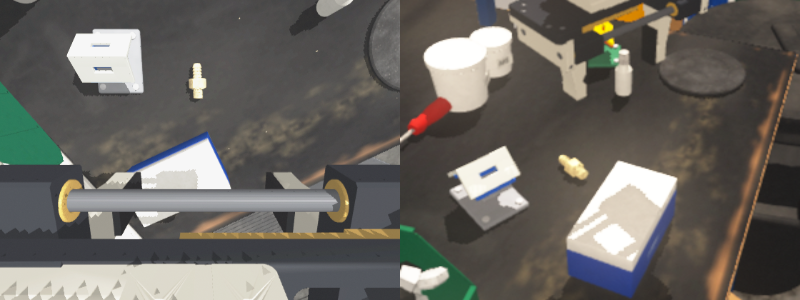

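White sits seated over blue on the grey saddle: ridge z is 77.4 measured (about 76.3 after bias), centred to 0.8 mm, with yaw matching. The carton, nipple and bottle are in place, and the arm is clear.

```bash
python3 -c "
from station import arm
print(arm.job_done())"
```

```text
the job is handed in; nothing more can be done
None
```

Both saddles are loaded as asked, red then yellow on green and blue then white on grey, each seated and measured centred to within about 1.5 mm; the carton, bottle and nipple were not touched, and the job was handed in at about 45 s.

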